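# Pack the edge-finishing caddy

### The job

Pack the edge-finishing kit into the wooden caddy on the leather bench: the large wax tin into the large round nest, the edge slicker into the small round nest, the square bottle into the square nest and the long sanding block into the long nest. Each must stand upright, flat on the floor of its nest and let go. The small tin and the short sanding block do not belong to the kit: leave them standing where they are.

Things in the scene. Friction and masses are not known exactly. Their poses are not given: they have to be found in the camera images.
- wax_tin: The large wax tin: plain round aluminium tin with a flat lid, diameter 62 mm, height 36 mm. Origin: centre of its underside; z up. Starts standing loose on the bench, weighs about 0.12 kg.
- small_tin: Look-alike that stays where it is: a smaller round aluminium tin, diameter 42 mm, height 36 mm. Origin: centre of its underside; z up. Starts standing loose on the bench, weighs about 0.06 kg.
- slicker: The edge slicker: turned dark wooden burnisher standing on its thick end; grooved straight cylinder of diameter 36 mm from the underside up to 40 mm, then a thin round stem (16 to 20 mm) narrowing to its tip at 70 mm. Origin: centre of its underside; z up. Starts standing loose on the bench, weighs about 0.06 kg.
- edge_bottle: The square edge-paint bottle: amber glass with a paper band, 40 x 40 mm and 44 mm high, with a round black cap (diameter 24 mm) on top to 60 mm in all; its x and y axes are square to its sides. Origin: centre of its underside; z up. Starts standing loose on the bench, weighs about 0.11 kg.
- long_block: The long sanding block: pale wood faced with cork below and on top, 90 mm long (its x axis), 32 mm wide (its y axis), 40 mm high. Origin: centre of its underside; z up. Starts standing loose on the bench, weighs about 0.08 kg.
- short_block: Look-alike that stays where it is: a short sanding block of the same wood and cork, 52 mm long (its x axis), 32 mm wide, 40 mm high. Origin: centre of its underside; z up. Starts standing loose on the bench, weighs about 0.05 kg.
- nest_tin: Nest for the large wax tin: the large round collar of dark wood with a cork floor, inner diameter 86 mm, wall 4 mm. Origin: centre of its underside, 8 mm above the bench; its floor is 4 mm above the origin, its wall tops 12 mm above the origin. Fixed in a bay of the caddy; bays are 98 mm apart in a row along the nests' y; which nest is in which bay changes.
- nest_slicker: Nest for the edge slicker: the small round collar of dark wood with a cork floor, inner diameter 60 mm, wall 4 mm. Origin: centre of its underside, 8 mm above the bench; its floor is 4 mm above the origin, its wall tops 12 mm above the origin. The caddy is fixed to the bench: 140 mm (nests' x) by 408 mm, walls 8 mm thick, 20 mm high.
- nest_bottle: Nest for the square bottle: the square frame of dark wood with a cork floor, 62 x 62 mm inside (sides along its x and y), wall 4 mm, fixed in a bay of the caddy. Origin: centre of its underside, 8 mm above the bench; its floor is 4 mm above the origin, its wall tops 12 mm above the origin.
- nest_block: Nest for the long sanding block: the long frame of dark wood with a cork floor, inside 112 mm along its x (across the caddy) by 54 mm along its y, wall 4 mm, fixed in a bay of the caddy. Origin: centre of its underside, 8 mm above the bench; its floor is 4 mm above the origin, its wall tops 12 mm above the origin.
There are look-alikes about, which are no part of the job. What is shaped like the edge_bottle but red is not meant.

How it is judged:
By the outcome, as a careful person would: the job done as asked, in the order asked, and still so for the second after the job is handed in, with the robot touching nothing.
It also fails if it takes over 88 s, if anything falls off the work surface, if the arm or the gripper's body presses on something with over 40 N, if the wrist force passes 120 N, or if a joint passes its speed limit or range.

### The arm

A 6-joint arm with a two-finger parallel gripper is mounted at the origin on the work surface. World frame = base frame: x ahead of the robot, y to its left, z up, the work surface at z = 0. Lengths are in m, angles in degrees, forces in N, time in s.
With the tool pointing down it reaches from about 0.35 to 0.875 m from the base axis. Payload 4.2 kg.
Tool frame: the origin (TCP) lies on the front face of the gripper's body, between the roots of the fingers; the fingertips stand 70 mm ahead of it and the grasp point (between the pads) lies 51 mm ahead of it (r.nose_length is the distance from the TCP to the fingertips, in m); z points along the fingers, y is the direction in which the jaws open and shut (so a half turn about z gives the same grasp; the last joint's range is limited). The gripper opens to 87 mm and grips with 3 to 60 N. Pads are 19 mm wide; open, the fingers measure 117 mm over their backs; the gripper's body (75 mm by 190 mm) begins 51 mm behind the grasp point.
Start: joints at [82.483, 22.042, 0.453, 0, -68.411, -14.817], TCP at [0.237, 0.578, 0.292] pointing down, gripper open.
Joint ranges: [-179.83, 179.83], [-69.29, 118.12], [-61.27, 80.66], [-181.25, 117.63], [-171.15, -9.14], [-177.46, 177.46]. Speed limits (degrees/s): [159.86, 159.86, 180, 180, 180, 180].

### API

Orientations are given as a 3x3 rotation matrix whose columns are the frame's x, y, z axes.
In Python, from station import telemetry, capture, order, r gives the robot as it stands.
- The arm moves only by the tool drive_tool, never from a script. Its argument "series" is a list of rows, each a list of 4 numbers: the shift along the tool's x, y, z as a fraction of full scale, then the turn about the tool's z as a fraction of full scale. In form: [[dx, dy, dz, turn], ...]. A call has 1 to 10 rows; each row is the pose to reach, as a shift and turn from the pose commanded when the call began, along the tool's axes at that moment; what a row does not reach only later rows make up. Full scale, the value 1, is 0.12 m for a shift and 2 rad for a turn. A row lasts 1/8 s, in which the tool goes at most 62.5 mm and 10.7 degrees, less where a joint would pass 70% of its speed; a pose out of reach is approached as far as the arm can. A call with a number of a shift or a turn outside -1 to 1 is refused whole. A call with a gripper value outside its range is refused whole. "fingers" is the finger opening in mm, from 0 to 87, set as the call begins (left out, the last holds). The fingers move at their own pace and stop on an object; the grip force is fixed at half the most. Time passes only in rows, so rows that repeat a pose let the fingers close. It gives the time, the measured TCP pose, the force and the opening at its end, in the units of the state.
- telemetry.sense(): the state, without advancing time (a new reading comes with each control period).
- capture(name): name is "scene" or "top"; returns a dict with "color" (480x640x3 uint8, blue, green, red), "fx", "fy", "cx", "cy" (pixels), "eye" and "attitude" of the camera in the world. Camera axes: x right, y up, looking along -z (the intrinsics and any distortion apply to the point x, -y, -z); pixel columns grow to the right and rows downward; lengths in m; the calibration is good to about 2 mm. A picture is of the moment at which its call begins. There is no depth.
- order.finish_job(): hands the job in, once; it reports no verdict.
The state is a dict: "time_s": time; "joints": joint angles; "joint_velocities": joint speeds; "effort": joint torques, N m; "tcp_pos": TCP position; "ee_rot": TCP orientation; "wrist_force": force on the tool from outside, world axes, zero at the start; "moment": the same for the moment, N m; "gripper_width": opening from 0.0 (shut) to 1.0 (fully open).
Only numpy, scipy, OpenCV 4.12 (cv2) and the standard library are available. Lean on these libraries where they do the work, as an engineer would, in place of code of your own. Each camera call takes 0.05 s, during which the arm holds its last target. There are 200 camera calls.

## Working session

There is one attempt and no reset: what is moved stays moved. The work goes in short steps, Python scripts to look and compute and a tool call to move; the robot and the scene stay as the last step left them, time stands still between calls to the robot, and variables do not carry over. Pictures are saved under pics/ and viewed, about 12 in all and at most 16, crops included, and the job is handed in when it is done.

Besides the shell and the picture viewer there is one more tool, called as name(argument=value, ...) on one line, values as JSON. drive_tool: Moves the arm, as the interface text tells. Shift numbers are shares of 0.12 m and turn numbers shares of 2 rad, none past 1 either way. Its arguments: {"type":"object","properties":{"series":{"type":"array","items":{"type":"array","items":{"type":"number","minimum":-1,"maximum":1}}},"fingers":{"type":"number"}},"required":["series"]}

```bash
mkdir -p pics; ls; python3 - <<'E'
from station import telemetry,capture,order,r
import cv2,numpy as np
s=telemetry.sense();print(s)
for n in("scene","top"):
    c=capture(n);cv2.imwrite(f"pics/{n}0.png",c["color"]);print({k:v for k,v in c.items() if k!="color"})
E
```

```text
pics
{'time_s': 0.0, 'joints': array([ 8.24832257e+01,  2.20912975e+01,  3.77774668e-01, -2.92687131e-02,
       -6.84111187e+01, -1.48178449e+01]), 'joint_velocities': array([0.00601489, 0.12363299, 0.03525307, 0.011614  , 0.04225603,
       0.04377039]), 'effort': array([ 1.26794839e-04, -3.90664816e+01,  1.87416208e+01,  4.21986222e+00,
        1.11051303e-02, -1.90663727e-04]), 'tcp_pos': array([0.23729904, 0.57769741, 0.29113937]), 'ee_rot': array([[ 9.24908672e-01, -3.80188609e-01, -7.55490046e-04],
       [-3.80189347e-01, -9.24906305e-01, -2.09452716e-03],
       [ 9.75578593e-05,  2.22447560e-03, -9.99997521e-01]]), 'wrist_force': array([-0.11608644,  0.26935299, -0.08060117]), 'moment': array([ 0.06001537,  0.02059935, -0.00470148]), 'gripper_width': 1.0051000662516167}
{'fx': 456.51529718943556, 'fy': 456.51529718943556, 'cx': 314.17232748547974, 'cy': 243.34770333604112, 'eye': array([ 1.19675466, -0.09387403,  0.64881018]), 'attitude': array([[ 0.15064213, -0.66202961,  0.73418236],
       [ 0.98853709,  0.10843894, -0.10504958],
       [-0.01006802,  0.74159139,  0.6707763 ]])}
{'fx': 471.83122317722734, 'fy': 471.83122317722734, 'cx': 322.14297367156223, 'cy': 247.16171884522126, 'eye': array([ 0.37576329, -0.00155508,  1.00958386]), 'attitude': array([[ 0.00562689,  0.98680457, -0.16181802],
       [-0.99996506,  0.00655302,  0.00519013],
       [ 0.00618204,  0.16178316,  0.98680697]])}
```

View pics/top0.png

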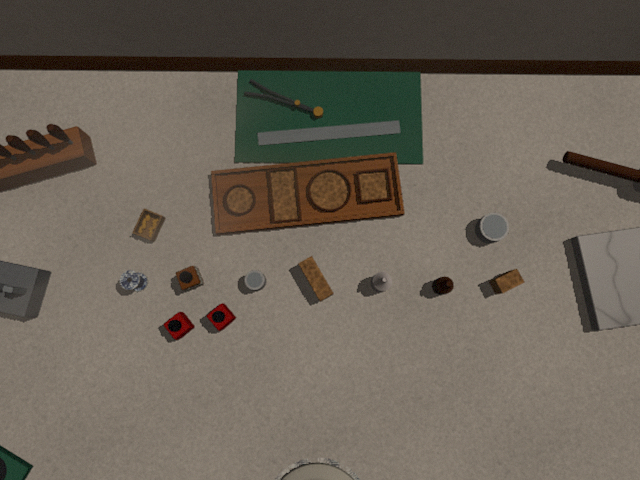

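View pics/scene0.png

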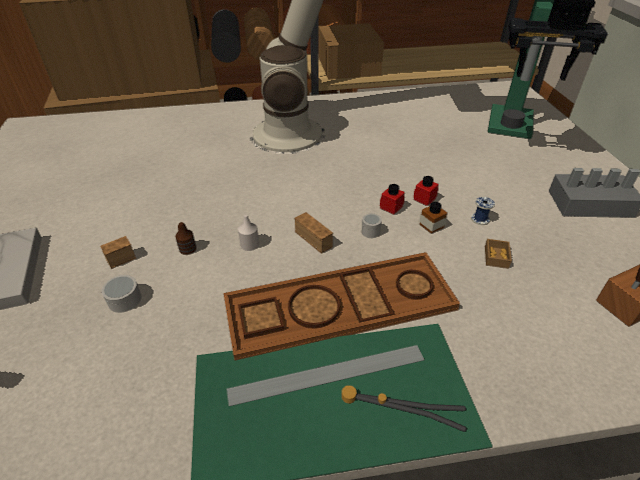

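```bash
cat >h.py <<'E'
import cv2,numpy as np
from station import telemetry,capture,order,r
def ray(c,px,z):
    px=np.atleast_2d(px).astype(float)
    d=np.c_[(px[:,0]-c["cx"])/c["fx"],-(px[:,1]-c["cy"])/c["fy"],-np.ones(len(px))]@c["attitude"].T
    e=c["eye"]; return (e+d*((z-e[2])/d[:,2])[:,None])[:,:2]
def proj(c,p):
    q=(np.atleast_2d(p)-c["eye"])@c["attitude"]
    return np.c_[c["cx"]+c["fx"]*q[:,0]/-q[:,2],c["cy"]-c["fy"]*q[:,1]/-q[:,2]]
def crop(im,x0,y0,x1,y1,f,name,g=0.6):
    a=im[y0:y1,x0:x1]; a=(255*(a/255.)**g).astype(np.uint8)
    cv2.imwrite(name,cv2.resize(a,None,fx=f,fy=f,interpolation=cv2.INTER_CUBIC))
def tool(dx,dy):  # world shift -> tool x,y shares
    R=telemetry.sense()["ee_rot"]; return (R.T@np.array([dx,dy,0]))/0.12
E
python3 - <<'E'
from h import *
c=capture("top");im=c["color"];hsv=cv2.cvtColor(im,cv2.COLOR_BGR2HSV)
bg=im[300:320,380:420].reshape(-1,3);print("bg",bg.mean(0),bg.std(0),hsv[310,400])
def cons(m,name,zs):
    for k in cv2.findContours(m.astype(np.uint8),cv2.RETR_EXTERNAL,cv2.CHAIN_APPROX_NONE)[0]:
        if cv2.contourArea(k)<80: continue
        x,y,w,h=cv2.boundingRect(k)
        if not(110<x<540 and 140<y<345):continue
        for z in zs:
            p=(ray(c,k[:,0],z)*1000).astype(np.float32);R=cv2.minAreaRect(p)
            print(name,(x,y,w,h),z,np.round(R[0],1),np.round(R[1],1),round(R[2],1))
blur=cv2.GaussianBlur(im,(3,3),0);h=cv2.cvtColor(blur,cv2.COLOR_BGR2HSV)
cons((h[...,1]>95)&(h[...,2]>25),"sat",[.02,.04])
b,g,rr=[blur[...,i].astype(int) for i in range(3)]
cons((b-rr>0)&(b>70),"grey",[.036])
crop(im,110,140,320,345,3.6,"pics/a.png",.5);crop(im,300,140,545,310,3.2,"pics/b.png",.5)
E
```

```text
bg [106.775   118.32625 127.75625] [3.21354555 3.39003111 3.58564303] [ 17  39 123]
sat (163, 312, 31, 28) 0.02 [372.4 289.7] [46.7 49.2] 39.4
sat (163, 312, 31, 28) 0.04 [372.5 283.8] [45.8 48.2] 39.4
sat (206, 303, 30, 28) 0.02 [390.9 203.3] [46.1 45.9] 41.4
sat (206, 303, 30, 28) 0.04 [390.6 199.1] [45.1 45. ] 41.4
sat (436, 277, 17, 17) 0.02 [ 461.1 -266.3] [32.6 29.4] 22.9
sat (436, 277, 17, 17) 0.04 [ 459.4 -260.9] [32.  28.8] 22.9
sat (489, 269, 35, 24) 0.02 [ 467.8 -394.6] [34.8 66.4] 27.2
sat (489, 269, 35, 24) 0.04 [ 466.  -386.6] [34.1 65. ] 27.2
sat (176, 266, 25, 24) 0.02 [471.2 275.3] [42.2 42.6] 24.1
sat (176, 266, 25, 24) 0.04 [469.2 269.7] [41.3 41.7] 24.1
sat (299, 256, 34, 45) 0.02 [471.9   7.4] [91.6 33.5] 30.4
sat (299, 256, 34, 45) 0.04 [470.    7.3] [89.7 32.8] 30.4
sat (133, 209, 30, 30) 0.02 [585.3 367. ] [45.2 56.7] 67.3
sat (133, 209, 30, 30) 0.04 [581.1 359.5] [44.3 55.6] 67.3
sat (212, 152, 192, 82) 0.02 [658.2  27.3] [144.  407.9] 6.4
sat (212, 152, 192, 82) 0.04 [652.5  26.7] [141.1 399.6] 6.4
grey (121, 271, 18, 19) 0.036 [463.3 388.3] [33.5 36.9] 64.5
```

View pics/a.png

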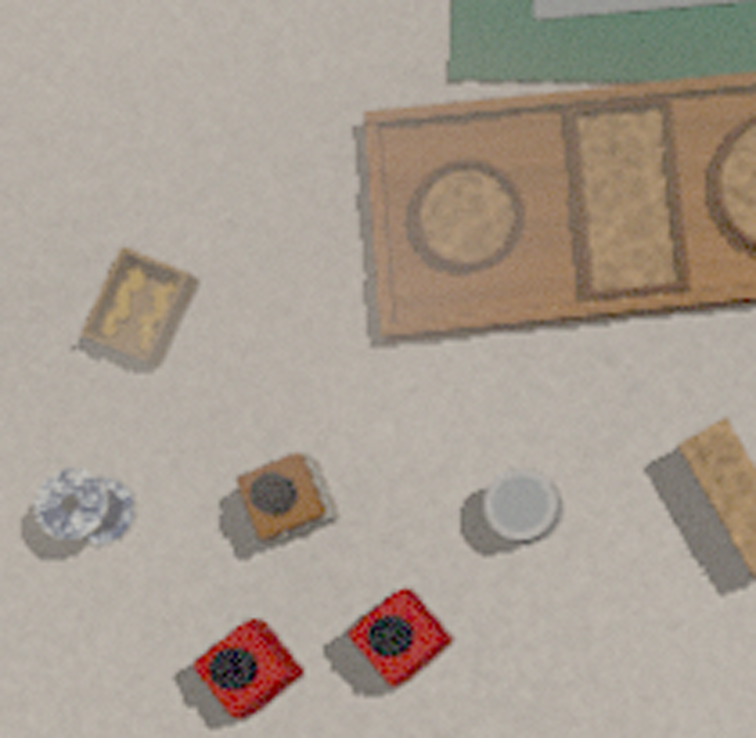

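View pics/b.png

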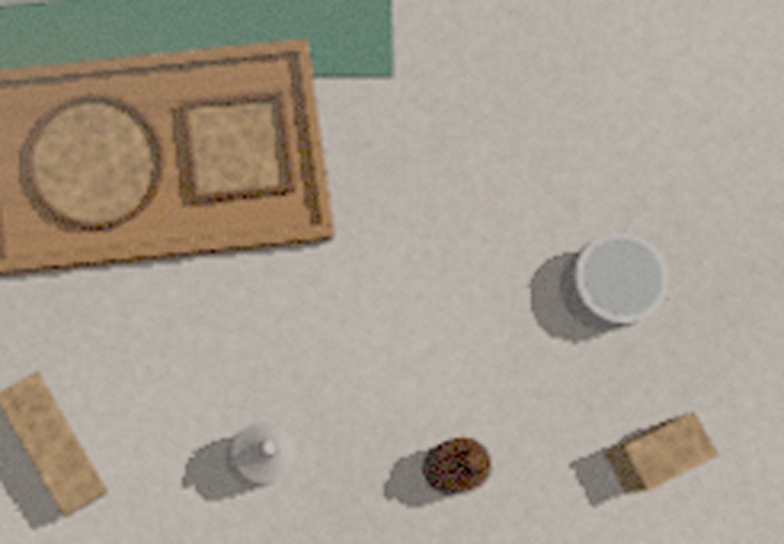

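```bash
python3 - <<'E'
from h import *
c=capture("top");s=capture("scene")
B=lambda x,y:(300+x/3.2,140+y/3.2);A=lambda x,y:(110+x/3.6,140+y/3.6)
P=lambda n,q,z,c=c:print(n,np.round(ray(c,[q],z)[0]*1000,1))
P("tin nest",B(90,164),.014);P("bot nest",B(236,148),.016);P("slk nest",A(466,217),.016);P("blk nest",A(629,200),.016)
P("wax tin",B(620,279),.036);P("bottle cap",A(273,493),.06);P("slk left z0",B(424,465),0);P("slk left .04",B(424,465),.04);P("slk right .04",B(491,463),.04)
P("slk top .04",B(457,437),.04);P("slk bot .04",B(457,493),.04);P("slk bot 0",B(457,493),.0)
P("small tin",A(521,507),.036)
crop(s["color"],90,210,210,300,6,"pics/c.png",.5)
# scene view predictions
for n,p in dict(tin=(.5605,-.372,.036),slk=(.462,-.257,.0),bot=(.469,.2685,.06),blk=(.470,.0073,.04)).items(): print(n,proj(s,p).round(1), (proj(s,p)-[90,210])*6)
E
```

```text
tin nest [662.7 -19.1]
bot nest [ 674.1 -118.6]
slk nest [640.4 173. ]
blk nest [651.7  75.1]
wax tin [ 580.5 -368.6]
bottle cap [468.8 267.8]
slk left z0 [ 460.  -243.8]
slk left .04 [ 456.7 -234.2]
slk right .04 [ 458.3 -277.4]
slk top .04 [ 474.9 -256.1]
slk bot .04 [ 438.9 -254.8]
slk bot 0 [ 441.5 -265.3]
small tin [464.  132.2]
tin [[118.1 277.4]] [[168.6493817  404.62238265]]
slk [[187.6 249.3]] [[585.79794342 235.59207141]]
bot [[434.3 203.5]] [[2065.72530349  -38.9967501 ]]
blk [[312.6 223.9]] [[1335.44120281   83.29663949]]
```

View pics/c.png

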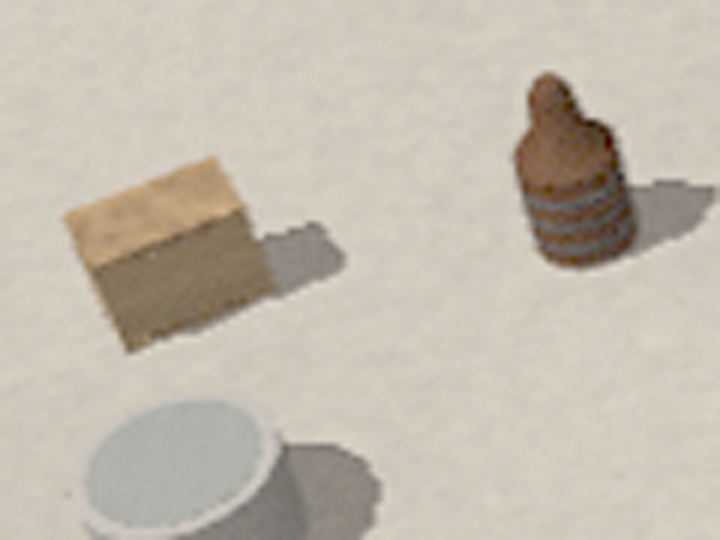

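drive_tool(series=[[0.81,0.89,0,0],[0.81,0.89,0,0],[0.81,0.89,0,0]], fingers=87)

```text
time_s: 0.62
tcp_pos: [0.2874, 0.4395, 0.2925]
ee_rot: [[0.924, -0.382, -0.0], [-0.382, -0.924, -0.0], [-0.0, 0.0, -1.0]]
wrist_force: [0.2, 0.5, 1.0]
gripper_width: 0.999
```

drive_tool(series=[[0.81,0.89,0,0],[0.81,0.89,0,0],[0.81,0.89,0,0]])

```text
time_s: 1.0
tcp_pos: [0.3366, 0.3045, 0.2925]
ee_rot: [[0.924, -0.382, 0.0], [-0.382, -0.924, 0.0], [-0.0, -0.0, -1.0]]
wrist_force: [0.3, 0.3, 0.6]
gripper_width: 0.998
```

drive_tool(series=[[0.81,0.89,0,0],[0.81,0.89,0,0],[0.81,0.89,0,0]])

```text
time_s: 1.38
tcp_pos: [0.3862, 0.1693, 0.2925]
ee_rot: [[0.924, -0.382, 0.001], [-0.382, -0.924, 0.0], [0.0, -0.001, -1.0]]
wrist_force: [0.1, 1.0, 0.1]
gripper_width: 1.0
```

drive_tool(series=[[0.81,0.89,0,0],[0.81,0.89,0,0],[0.81,0.89,0,0]])

```text
time_s: 1.75
tcp_pos: [0.436, 0.0334, 0.2923]
ee_rot: [[0.924, -0.383, 0.001], [-0.383, -0.924, 0.0], [0.001, -0.0, -1.0]]
wrist_force: [0.2, 0.4, -0.1]
gripper_width: 1.005
```

drive_tool(series=[[0.81,0.89,0,0],[0.81,0.89,0,0],[0.81,0.89,0,0]])

```text
time_s: 2.12
tcp_pos: [0.4858, -0.1028, 0.2919]
ee_rot: [[0.924, -0.383, 0.0], [-0.383, -0.924, -0.0], [0.0, 0.0, -1.0]]
wrist_force: [-0.2, 0.6, -0.0]
gripper_width: 1.003
```

drive_tool(series=[[0.81,0.89,0.5,0],[0.81,0.89,0.5,0],[0.81,0.89,0.5,0],[0.81,0.89,0.5,0]])

```text
time_s: 2.62
tcp_pos: [0.5341, -0.2376, 0.23]
ee_rot: [[0.924, -0.382, -0.003], [-0.382, -0.924, 0.0], [-0.003, 0.001, -1.0]]
wrist_force: [-0.3, 0.3, -0.2]
gripper_width: 1.001
```

drive_tool(series=[[0.77,0.86,0.6,0],[0.77,0.86,0.6,0],[0.77,0.86,0.6,0],[0.77,0.86,0.6,0],[0.77,0.86,0.6,0]])

```text
time_s: 3.25
tcp_pos: [0.5803, -0.3657, 0.161]
ee_rot: [[0.926, -0.379, 0.001], [-0.379, -0.926, -0.0], [0.001, -0.0, -1.0]]
wrist_force: [0.6, 0.1, -0.1]
gripper_width: 0.996
```

```bash
python3 - <<'E'
from h import *
t=capture("top");s=capture("scene")
st=telemetry.sense();print(st["tcp_pos"],st["joints"].round(0))
a=cv2.resize(t["color"][180:280,430:560],None,fx=3,fy=3);b=cv2.resize(s["color"][190:330,60:200],None,fx=2.8,fy=2.8)
h=max(a.shape[0],b.shape[0]);pad=lambda q:cv2.copyMakeBorder(q,0,h-q.shape[0],0,0,0)
o=np.hstack([pad(a),pad(b)]);cv2.imwrite("pics/d.png",(255*(o/255.)**.5).astype(np.uint8));print(o.shape)
E
```

```text
[ 0.5803137  -0.36548487  0.16174828] [-19.  34.   0.   0. -57.  87.]
(392, 782, 3)
```

View pics/d.png

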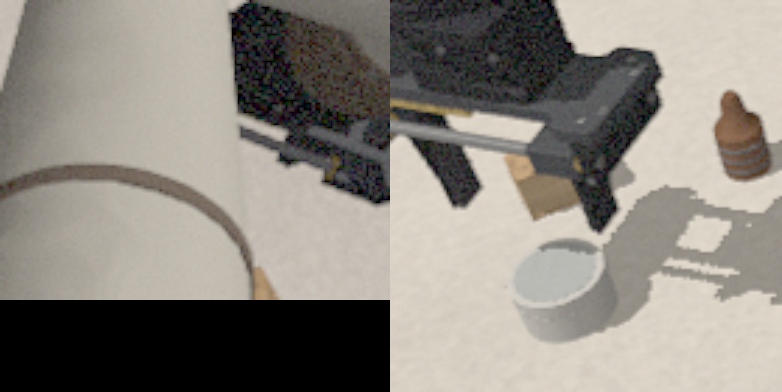

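```bash
python3 - <<'E'
from h import *
s=capture("scene")
print(proj(s,[.5803,-.3655,.091]))
u=lambda x,y:(60+(x-390)/2.8,190+y/2.8)
print(u(532,217),"lid",ray(s,[u(559,274)],.036),"from c.png",ray(s,[(90+182/6,210+465/6)],.036))
E
```

```text
[[110.70752455 263.37092761]]
(110.71428571428572, 267.5) lid [[ 0.58826967 -0.36362283]] from c.png [[ 0.58735457 -0.3638074 ]]
```

drive_tool(series=[[0.0,0.01,0.4,0],[0.0,0.01,0.64,0],[0.0,0.01,0.64,0],[0.0,0.01,0.64,0]])

```text
time_s: 3.9
tcp_pos: [0.5804, -0.3679, 0.0855]
ee_rot: [[0.925, -0.379, 0.003], [-0.379, -0.925, -0.002], [0.003, 0.0, -1.0]]
wrist_force: [0.4, 0.1, -0.3]
gripper_width: 0.999
```

drive_tool(series=[[0,0,0,0],[0,0,0,0],[0,0,0,0],[0,0,0,0],[0,0,0,0],[0,0,0,0]], fingers=40)

```text
time_s: 4.65
tcp_pos: [0.5793, -0.3681, 0.084]
ee_rot: [[0.925, -0.38, 0.0], [-0.38, -0.925, -0.0], [0.001, 0.0, -1.0]]
wrist_force: [-1.0, -0.6, 3.9]
gripper_width: 0.705
```

drive_tool(series=[[0,0,-0.3,0],[0,0,-0.67,0],[-0.1,-0.4,-0.67,0],[-0.15,-0.98,-0.67,0],[-0.15,-0.98,-0.67,0]])

```text
time_s: 5.28
tcp_pos: [0.608, -0.2487, 0.1633]
ee_rot: [[0.927, -0.376, -0.001], [-0.376, -0.927, 0.001], [-0.001, -0.001, -1.0]]
wrist_force: [-0.4, -0.6, -1.1]
gripper_width: 0.706
```

drive_tool(series=[[-0.15,-0.5,0,0],[-0.15,-0.98,0,0],[-0.15,-0.98,0,0]])

```text
time_s: 5.65
tcp_pos: [0.6364, -0.1336, 0.1632]
ee_rot: [[0.927, -0.376, 0.0], [-0.376, -0.927, 0.0], [-0.0, -0.0, -1.0]]
wrist_force: [0.1, -0.6, -0.8]
gripper_width: 0.704
```

drive_tool(series=[[-0.15,-0.5,0,0],[-0.15,-0.98,0,0],[-0.15,-0.98,0,0],[-0.15,-0.98,0,0]])

```text
time_s: 6.15
tcp_pos: [0.6628, -0.0221, 0.163]
ee_rot: [[0.925, -0.381, -0.002], [-0.381, -0.925, -0.0], [-0.002, 0.001, -1.0]]
wrist_force: [-0.5, -0.1, -1.1]
gripper_width: 0.704
```

drive_tool(series=[[0,-0.01,0.35,0],[0,-0.01,0.5,0],[0,-0.01,0.555,0],[0,-0.01,0.555,0],[0,-0.01,0.555,0]])

```text
time_s: 6.78
tcp_pos: [0.6645, -0.02, 0.0985]
ee_rot: [[0.925, -0.38, 0.002], [-0.38, -0.925, 0.0], [0.002, -0.001, -1.0]]
wrist_force: [-0.3, -0.2, -0.6]
gripper_width: 0.702
```

```bash
python3 - <<'E'
from h import *
s=capture("scene");crop(s["color"],200,150,480,360,2.8,"pics/e.png",.6)
E
```

```text
(no output)
```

View pics/e.png

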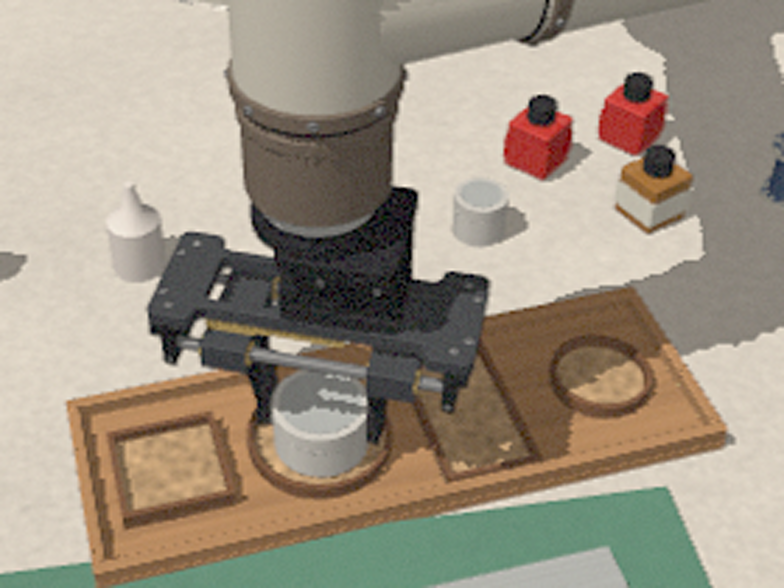

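drive_tool(series=[[0,0,0.01,0],[0,0,0.015,0],[0,0,0.015,0]])

```text
time_s: 7.2
tcp_pos: [0.6639, -0.0198, 0.096]
ee_rot: [[0.925, -0.38, 0.001], [-0.38, -0.925, -0.0], [0.0, -0.0, -1.0]]
wrist_force: [-1.2, -0.1, 1.2]
gripper_width: 0.699
```

drive_tool(series=[[0,0,0,0],[0,0,0,0],[0,0,0,0],[0,0,0,0]], fingers=76)

```text
time_s: 7.7
tcp_pos: [0.6638, -0.02, 0.0954]
ee_rot: [[0.925, -0.38, -0.0], [-0.38, -0.925, -0.0], [-0.0, 0.0, -1.0]]
wrist_force: [0.4, 0.4, -0.5]
gripper_width: 0.874
```

drive_tool(series=[[0,0,-0.4,0],[0,0,-0.83,0],[-0.1,0.2,-0.83,0],[-0.27,0.83,-0.83,0],[-0.27,0.83,-0.83,0]])

```text
time_s: 8.32
tcp_pos: [0.5938, -0.1017, 0.1953]
ee_rot: [[0.924, -0.382, -0.001], [-0.382, -0.924, 0.0], [-0.001, 0.0, -1.0]]
wrist_force: [0.5, 0.3, 0.2]
gripper_width: 0.873
```

drive_tool(series=[[-0.27,0.5,0,0],[-0.27,0.83,0,0],[-0.27,0.83,0,0]], fingers=70)

```text
time_s: 8.7
tcp_pos: [0.527, -0.1815, 0.1953]
ee_rot: [[0.924, -0.383, 0.0], [-0.383, -0.924, -0.0], [0.0, 0.0, -1.0]]
wrist_force: [0.4, 0.4, 0.3]
gripper_width: 0.801
```

drive_tool(series=[[-0.27,0.5,0,0],[-0.27,0.83,0,0],[-0.27,0.83,0,0],[-0.27,0.83,0,0]])

```text
time_s: 9.2
tcp_pos: [0.4612, -0.2591, 0.1951]
ee_rot: [[0.925, -0.38, 0.001], [-0.38, -0.925, -0.0], [0.001, -0.0, -1.0]]
wrist_force: [0.4, -0.4, -1.5]
gripper_width: 0.808
```

```bash
python3 - <<'E'
from h import *
s=capture("scene");st=telemetry.sense();print(st["tcp_pos"],tool(*(np.array([.460,-.258])-st["tcp_pos"][:2])))
crop(s["color"],100,130,380,340,2.8,"pics/f.png",.6)
E
```

```text
[ 0.46135119 -0.25876403  0.19507905] [-1.28328054e-02 -1.62541882e-03 -7.26250987e-06]
```

View pics/f.png

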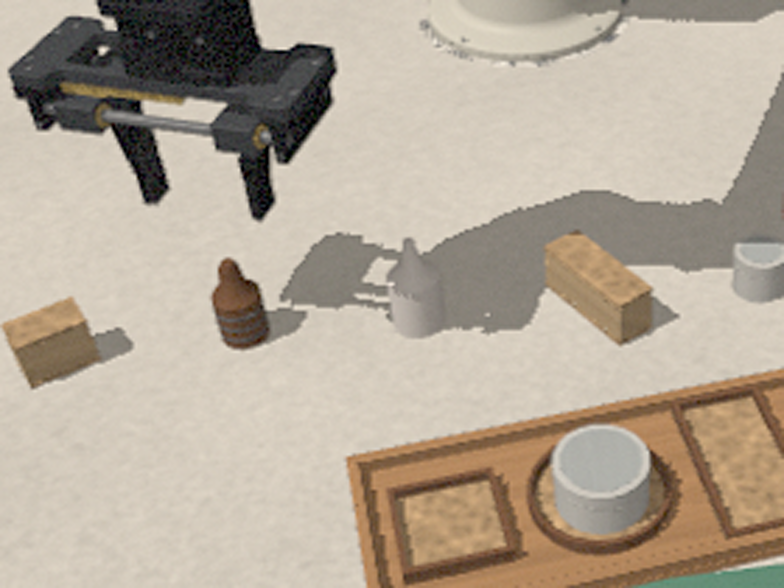

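```bash
python3 - <<'E'
from h import *
s=capture("scene")
f=lambda x,y:(100+x/2.8,130+y/2.8)
print(proj(s,[.4614,-.2588,.125]),f(206,208))
print("tip",ray(s,[f(228,262)],.068),"base",ray(s,[f(242,341)],0.))
E
```

```text
[[173.89460373 201.30204207]] (173.57142857142856, 204.28571428571428)
tip [[ 0.45976847 -0.25622077]] base [[ 0.46948501 -0.25907875]]
```

drive_tool(series=[[-0.015,-0.01,0.4,0],[-0.015,-0.01,0.8,0],[-0.015,-0.01,0.925,0],[-0.015,-0.01,0.925,0],[-0.015,-0.01,0.925,0]])

```text
time_s: 9.93
tcp_pos: [0.4606, -0.2577, 0.0857]
ee_rot: [[0.925, -0.379, 0.003], [-0.379, -0.925, -0.001], [0.004, -0.0, -1.0]]
wrist_force: [0.4, -0.2, 0.1]
gripper_width: 0.801
```

drive_tool(series=[[0,0,0,0],[0,0,0,0],[0,0,0,0],[0,0,0,0],[0,0,0,0],[0,0,0,0]], fingers=20)

```text
time_s: 10.68
tcp_pos: [0.4591, -0.2577, 0.0842]
ee_rot: [[0.925, -0.38, -0.0], [-0.38, -0.925, -0.0], [-0.0, 0.0, -1.0]]
wrist_force: [-0.3, -0.5, 2.4]
gripper_width: 0.403
```

drive_tool(series=[[0,0,-0.4,0],[0,0,-0.83,0],[0.01,-0.3,-0.9,0],[0.01,-0.98,-0.9,0],[0.01,-0.98,-0.9,0]])

```text
time_s: 11.3
tcp_pos: [0.5057, -0.1469, 0.1921]
ee_rot: [[0.926, -0.378, 0.001], [-0.378, -0.926, 0.0], [0.0, -0.001, -1.0]]
wrist_force: [-0.8, -0.4, -0.7]
gripper_width: 0.405
```

drive_tool(series=[[0.01,-0.5,0,0],[0.01,-0.98,0,0],[0.01,-0.98,0,0]])

```text
time_s: 11.68
tcp_pos: [0.5519, -0.038, 0.1915]
ee_rot: [[0.927, -0.376, 0.0], [-0.376, -0.927, 0.0], [0.0, -0.0, -1.0]]
wrist_force: [-1.3, -0.9, -0.7]
gripper_width: 0.405
```

drive_tool(series=[[0.01,-0.5,0,0],[0.01,-0.98,0,0],[0.01,-0.98,0,0]])

```text
time_s: 12.05
tcp_pos: [0.5975, 0.0696, 0.1912]
ee_rot: [[0.926, -0.377, -0.0], [-0.377, -0.926, 0.0], [-0.0, 0.0, -1.0]]
wrist_force: [-0.9, -0.3, -0.8]
gripper_width: 0.406
```

drive_tool(series=[[0.01,-0.5,0,0],[0.01,-0.97,0,0],[0.01,-0.97,0,0],[0.01,-0.97,0,0]])

```text
time_s: 12.55
tcp_pos: [0.6411, 0.1731, 0.1911]
ee_rot: [[0.925, -0.381, -0.003], [-0.381, -0.925, -0.001], [-0.002, 0.002, -1.0]]
wrist_force: [0.4, -0.6, -1.0]
gripper_width: 0.405
```

Lower to about TCP 0.096 (0.095 m down).

drive_tool(series=[[0,0,0.4,0],[0,0,0.7,0],[0,0,0.78,0],[0,0,0.79,0],[0,0,0.79,0],[0,0,0.79,0]])

```text
time_s: 13.3
tcp_pos: [0.6424, 0.1746, 0.0985]
ee_rot: [[0.925, -0.38, 0.002], [-0.38, -0.925, 0.001], [0.002, -0.002, -1.0]]
wrist_force: [0.5, -0.2, -0.6]
gripper_width: 0.408
```

```bash
python3 - <<'E'
from h import *
s=capture("scene");print(telemetry.sense()["tcp_pos"])
crop(s["color"],280,170,480,320,3.5,"pics/g.png",.6)
E
```

```text
[0.64227807 0.17463931 0.09829621]
```

View pics/g.png

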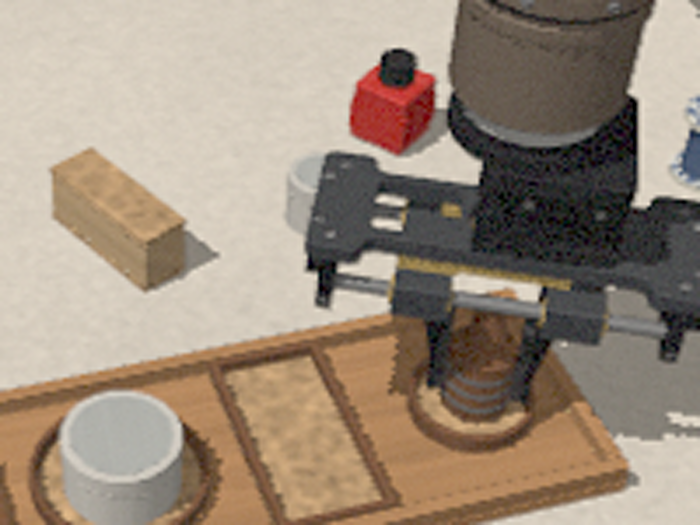

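drive_tool(series=[[0,0,0.01,0],[0,0,0.02,0],[0,0,0.02,0]])

```text
time_s: 13.72
tcp_pos: [0.6421, 0.1748, 0.0963]
ee_rot: [[0.925, -0.379, 0.001], [-0.379, -0.925, -0.0], [0.001, -0.0, -1.0]]
wrist_force: [-2.3, 0.2, 5.2]
gripper_width: 0.407
```

drive_tool(series=[[0,0,0,0],[0,0,0,0],[0,0,0,0],[0,0,0,0]], fingers=58)

```text
time_s: 14.22
tcp_pos: [0.6418, 0.1745, 0.0946]
ee_rot: [[0.925, -0.38, -0.0], [-0.38, -0.925, -0.0], [-0.0, 0.0, -1.0]]
wrist_force: [0.7, 0.1, -0.6]
gripper_width: 0.651
```

drive_tool(series=[[0,0,-0.4,0],[0,0,-0.83,0],[-0.2,-0.02,-0.9,0],[-0.8,-0.09,-0.9,0],[-0.8,-0.09,-0.9,0]])

```text
time_s: 14.85
tcp_pos: [0.5546, 0.2219, 0.2032]
ee_rot: [[0.926, -0.378, -0.001], [-0.378, -0.926, 0.0], [-0.001, 0.0, -1.0]]
wrist_force: [1.5, 0.5, -0.1]
gripper_width: 0.665
```

drive_tool(series=[[-0.4,-0.05,0,-0.09],[-0.83,-0.09,0,-0.18],[-0.83,-0.09,0,-0.27],[-0.83,-0.09,0,-0.36],[-0.83,-0.09,0,-0.413],[-0.83,-0.09,0,-0.413],[-0.83,-0.09,0,-0.413]], fingers=74)

```text
time_s: 15.72
tcp_pos: [0.4695, 0.2688, 0.2028]
ee_rot: [[0.907, 0.421, 0.0], [0.421, -0.907, -0.0], [0.0, 0.0, -1.0]]
wrist_force: [-0.3, -0.3, -0.8]
gripper_width: 0.851
```

```bash
python3 - <<'E'
from h import *
s=capture("scene");st=telemetry.sense();print(st["tcp_pos"],tool(*(np.array([.469,.2685])-st["tcp_pos"][:2])))
p=st["tcp_pos"].copy();p[2]-=.07
f=2.8;print((proj(s,p)-[340,120])*f,(proj(s,[[.469,.2685,.06],[.469,.2685,0]])-[340,120])*f)
crop(s["color"],340,120,600,320,f,"pics/i.png",.6)
E
```

```text
[0.46937971 0.2688192  0.2027722 ] [-3.99023418e-03  1.07978358e-03  1.44335505e-07]
[[281.47229341 153.01964481]] [[264.00514163 233.80151662]
 [251.33746968 294.70638328]]
```

View pics/i.png

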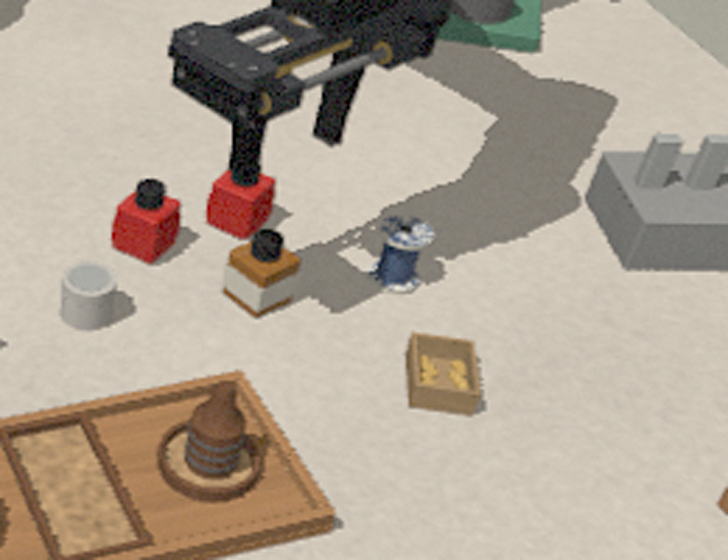

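drive_tool(series=[[0,-0.01,0.4,0],[0,-0.01,0.8,0],[0,-0.01,0.99,0],[0,-0.01,0.99,0],[0,-0.01,0.99,0]])

```text
time_s: 16.4
tcp_pos: [0.4694, 0.2705, 0.0851]
ee_rot: [[0.906, 0.423, 0.002], [0.423, -0.906, 0.001], [0.002, -0.0, -1.0]]
wrist_force: [-0.0, -0.1, -0.0]
gripper_width: 0.846
```

drive_tool(series=[[0,0,0,0],[0,0,0,0],[0,0,0,0],[0,0,0,0],[0,0,0,0],[0,0,0,0]], fingers=25)

```text
time_s: 17.15
tcp_pos: [0.4687, 0.27, 0.0843]
ee_rot: [[0.906, 0.423, 0.0], [0.423, -0.906, 0.0], [0.0, -0.0, -1.0]]
wrist_force: [-0.1, -0.9, 3.1]
gripper_width: 0.457
```

drive_tool(series=[[0,0,-0.4,0],[0,0,-0.83,0],[0.02,0.3,-0.9,0],[0.05,0.92,-0.9,0],[0.05,0.92,-0.9,0]])

```text
time_s: 17.77
tcp_pos: [0.5212, 0.1697, 0.1917]
ee_rot: [[0.908, 0.419, -0.001], [0.419, -0.908, -0.0], [-0.001, -0.0, -1.0]]
wrist_force: [-0.4, 0.1, -1.0]
gripper_width: 0.459
```

drive_tool(series=[[0.05,0.5,0,0],[0.05,0.92,0,0],[0.05,0.92,0,0]])

```text
time_s: 18.15
tcp_pos: [0.5734, 0.0724, 0.1911]
ee_rot: [[0.908, 0.418, -0.001], [0.418, -0.908, -0.0], [-0.001, -0.0, -1.0]]
wrist_force: [-0.9, 0.5, -1.3]
gripper_width: 0.455
```

drive_tool(series=[[0.05,0.5,0,0],[0.05,0.92,0,0],[0.05,0.92,0,0]])

```text
time_s: 18.52
tcp_pos: [0.6254, -0.0243, 0.191]
ee_rot: [[0.908, 0.419, -0.001], [0.419, -0.908, -0.0], [-0.001, -0.0, -1.0]]
wrist_force: [-0.5, -0.1, -1.8]
gripper_width: 0.458
```

drive_tool(series=[[0.05,0.5,0,0.08],[0.05,0.91,0,0.16],[0.05,0.91,0,0.162],[0.05,0.91,0,0.162]])

```text
time_s: 19.02
tcp_pos: [0.6758, -0.1175, 0.1913]
ee_rot: [[0.994, 0.114, -0.002], [0.114, -0.994, 0.001], [-0.002, -0.001, -1.0]]
wrist_force: [-0.1, 0.2, -1.2]
gripper_width: 0.458
```

```bash
python3 - <<'E'
from h import *
st=telemetry.sense();print(st["tcp_pos"],tool(*(np.array([.675,-.1186])-st["tcp_pos"][:2])),np.degrees(np.arctan2(-st["ee_rot"][1,1],-st["ee_rot"][0,1])))
E
```

```text
[ 0.67581921 -0.11747221  0.19134762] [-7.85139897e-03  8.56078169e-03  5.55588862e-06] 96.53091559871639
```

drive_tool(series=[[-0.01,0,0.4,0],[-0.01,0,0.7,0],[-0.01,0,0.78,0],[-0.01,0,0.79,0],[-0.01,0,0.79,0],[-0.01,0,0.79,0]])

```text
time_s: 19.77
tcp_pos: [0.6759, -0.119, 0.0986]
ee_rot: [[0.994, 0.112, 0.002], [0.112, -0.994, 0.0], [0.002, 0.0, -1.0]]
wrist_force: [0.2, -0.2, -0.3]
gripper_width: 0.454
```

```bash
python3 - <<'E'
from h import *
s=capture("scene");print(telemetry.sense()["tcp_pos"])
crop(s["color"],200,230,400,370,3.5,"pics/j.png",.6)
E
```

```text
[ 0.6756879  -0.11911056  0.09830639]
```

View pics/j.png

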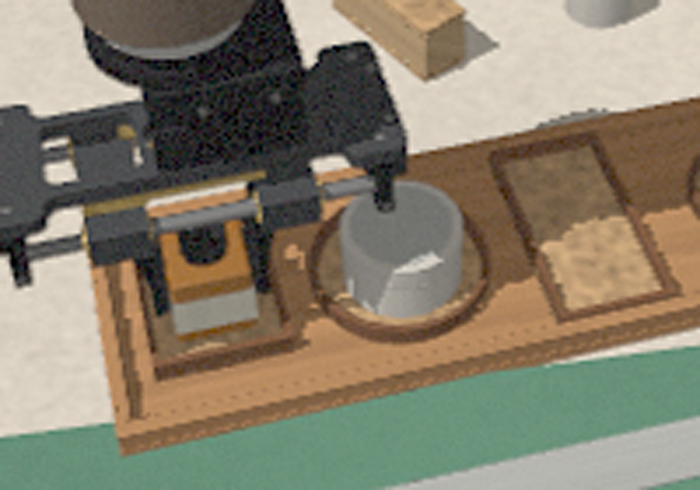

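drive_tool(series=[[0,0,0.01,0],[0,0,0.02,0],[0,0,0.02,0]])

```text
time_s: 20.2
tcp_pos: [0.6755, -0.1192, 0.0963]
ee_rot: [[0.994, 0.112, 0.001], [0.112, -0.994, -0.0], [0.001, 0.0, -1.0]]
wrist_force: [-2.2, 0.6, 4.3]
gripper_width: 0.458
```

drive_tool(series=[[0,0,0,0],[0,0,0,0],[0,0,0,0],[0,0,0,0]], fingers=58)

```text
time_s: 20.7
tcp_pos: [0.6752, -0.1192, 0.0946]
ee_rot: [[0.994, 0.112, -0.0], [0.112, -0.994, -0.0], [-0.0, -0.0, -1.0]]
wrist_force: [-0.2, 0.3, -0.5]
gripper_width: 0.662
```

drive_tool(series=[[0,0,-0.4,0],[0,0,-0.83,0],[-0.2,-0.15,-0.9,0],[-0.79,-0.62,-0.9,0],[-0.79,-0.62,-0.9,0]])

```text
time_s: 21.32
tcp_pos: [0.5702, -0.055, 0.2031]
ee_rot: [[0.994, 0.112, -0.001], [0.112, -0.994, 0.0], [-0.001, -0.001, -1.0]]
wrist_force: [0.4, -0.8, 1.3]
gripper_width: 0.669
```

drive_tool(series=[[-0.4,-0.3,0,-0.09],[-0.79,-0.62,0,-0.18],[-0.79,-0.62,0,-0.209],[-0.79,-0.62,0,-0.209],[-0.79,-0.62,0,-0.209]], fingers=66)

```text
time_s: 21.95
tcp_pos: [0.4708, 0.0074, 0.203]
ee_rot: [[0.863, 0.505, 0.001], [0.505, -0.863, 0.0], [0.001, 0.0, -1.0]]
wrist_force: [-0.3, -0.2, -0.0]
gripper_width: 0.759
```

```bash
python3 - <<'E'
from h import *
s=capture("scene");st=telemetry.sense();print(st["tcp_pos"],tool(*(np.array([.470,.0073])-st["tcp_pos"][:2])),np.degrees(np.arctan2(-st["ee_rot"][1,1],-st["ee_rot"][0,1])))
crop(s["color"],200,130,480,340,2.8,"pics/k.png",.6)
E
```

```text
[0.47075433 0.00721807 0.20282807] [-5.08353167e-03 -3.76016055e-03 -1.19508200e-06] 120.2906476442383
```

View pics/k.png

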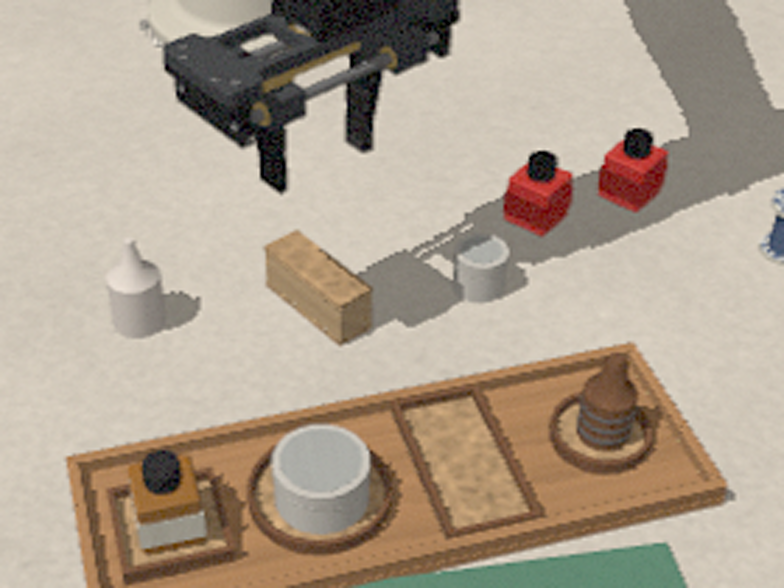

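The three placed items stand upright in their nests: bottle (165,500), tin (320,478), slicker (607,400). The block at (318,285) is under the gripper, so I descend.

drive_tool(series=[[0,0,0.4,0],[0,0,0.8,0],[0,0,0.99,0],[0,0,0.99,0],[0,0,0.99,0]])

```text
time_s: 22.62
tcp_pos: [0.4712, 0.0075, 0.0847]
ee_rot: [[0.863, 0.505, 0.002], [0.505, -0.863, 0.0], [0.001, 0.001, -1.0]]
wrist_force: [-0.3, -0.8, 0.6]
gripper_width: 0.761
```

drive_tool(series=[[0,0,0,0],[0,0,0,0],[0,0,0,0],[0,0,0,0],[0,0,0,0],[0,0,0,0]], fingers=15)

```text
time_s: 23.38
tcp_pos: [0.4703, 0.0075, 0.0843]
ee_rot: [[0.863, 0.506, 0.0], [0.506, -0.863, 0.0], [0.0, 0.0, -1.0]]
wrist_force: [-0.2, 0.8, 2.9]
gripper_width: 0.364
```

drive_tool(series=[[0,0,-0.4,0],[0,0,-0.83,0],[0.2,0.04,-0.9,0],[0.8,0.14,-0.9,0],[0.8,0.14,-0.9,0]])

```text
time_s: 24.0
tcp_pos: [0.5643, 0.0427, 0.1916]
ee_rot: [[0.862, 0.506, 0.002], [0.506, -0.862, 0.0], [0.002, 0.001, -1.0]]
wrist_force: [-1.2, -0.7, -1.6]
gripper_width: 0.365
```

drive_tool(series=[[0.4,0.07,0,0.09],[0.8,0.14,0,0.18],[0.8,0.14,0,0.209],[0.8,0.14,0,0.209],[0.8,0.14,0,0.209]])

```text
time_s: 24.62
tcp_pos: [0.652, 0.0752, 0.1917]
ee_rot: [[0.994, 0.113, -0.001], [0.113, -0.994, -0.0], [-0.001, 0.0, -1.0]]
wrist_force: [-0.6, -0.6, -1.2]
gripper_width: 0.362
```

```bash
python3 - <<'E'
from h import *
st=telemetry.sense();print(st["tcp_pos"],tool(*(np.array([.653,.0757])-st["tcp_pos"][:2])),np.degrees(np.arctan2(-st["ee_rot"][1,1],-st["ee_rot"][0,1])))
E
```

```text
[0.6520011  0.07521982 0.1917067 ] [ 8.72200669e-03 -3.03821608e-03 -1.15342554e-05] 96.46896776210296
```

drive_tool(series=[[0.005,0,0.4,0],[0.005,0,0.7,0],[0.005,0,0.78,0],[0.005,0,0.79,0],[0.005,0,0.79,0],[0.005,0,0.79,0]])

```text
time_s: 25.38
tcp_pos: [0.6541, 0.0758, 0.0986]
ee_rot: [[0.994, 0.112, 0.002], [0.112, -0.994, 0.001], [0.003, -0.001, -1.0]]
wrist_force: [0.2, 0.4, -1.4]
gripper_width: 0.366
```

```bash
python3 - <<'E'
from h import *
s=capture("scene");print(telemetry.sense()["tcp_pos"])
crop(s["color"],250,200,470,340,3.5,"pics/l.png",.6)
E
```

```text
[0.65391328 0.07575783 0.0983787 ]
```

View pics/l.png

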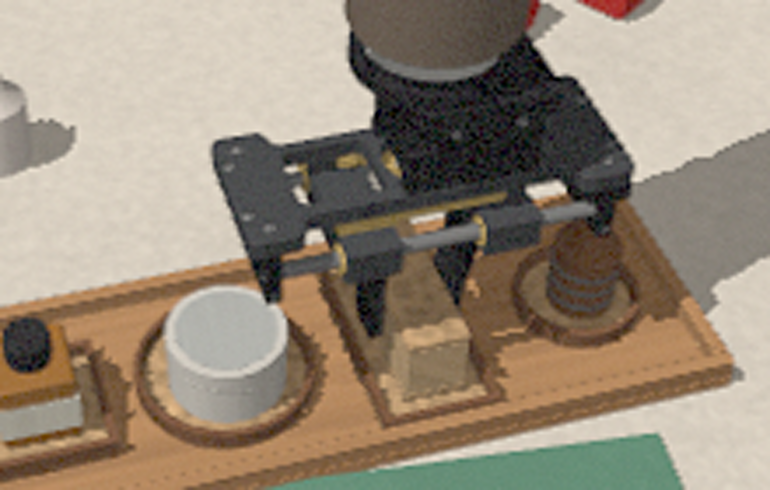

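drive_tool(series=[[0,0,0.01,0],[0,0,0.018,0],[0,0,0.018,0]])

```text
time_s: 25.8
tcp_pos: [0.6537, 0.0757, 0.0963]
ee_rot: [[0.994, 0.112, 0.001], [0.112, -0.994, -0.0], [0.001, 0.0, -1.0]]
wrist_force: [-1.5, 0.8, 5.9]
gripper_width: 0.364
```

drive_tool(series=[[0,0,0,0],[0,0,0,0],[0,0,0,0],[0,0,0,0]], fingers=48)

```text
time_s: 26.3
tcp_pos: [0.6534, 0.0755, 0.0948]
ee_rot: [[0.994, 0.112, -0.0], [0.112, -0.994, -0.0], [-0.0, 0.0, -1.0]]
wrist_force: [0.1, -0.1, -0.5]
gripper_width: 0.547
```

drive_tool(series=[[0,0,-0.3,0],[0,0,-0.8,0],[0,0,-1,0],[-0.3,0,-1,0],[-1,0,-1,0],[-1,0,-1,0]])

```text
time_s: 27.05
tcp_pos: [0.5307, 0.0613, 0.2149]
ee_rot: [[0.994, 0.112, -0.002], [0.112, -0.994, -0.0], [-0.002, -0.0, -1.0]]
wrist_force: [1.1, 0.4, 0.5]
gripper_width: 0.55
```

drive_tool(series=[[-0.9,0,-0.5,0],[-0.9,0,-0.5,0],[-0.9,0,-0.5,0],[-0.9,0,-0.5,0]])

```text
time_s: 27.55
tcp_pos: [0.427, 0.0502, 0.2754]
ee_rot: [[0.994, 0.112, 0.001], [0.112, -0.994, 0.001], [0.001, -0.001, -1.0]]
wrist_force: [0.8, -0.0, 0.8]
gripper_width: 0.549
```

```bash
python3 - <<'E'
from h import *
s=capture("scene");t=capture("top")
a=cv2.resize(s["color"][160:370,90:500],None,fx=1.9,fy=1.9)
b=cv2.resize(t["color"][140:250,200:430],(a.shape[1]//2*1,186))
cv2.imwrite("pics/m.png",(255*(np.vstack([a,cv2.copyMakeBorder(b,0,0,0,a.shape[1]-b.shape[1],0)])/255.)**.6).astype(np.uint8))
E
```

```text
(no output)
```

View pics/m.png

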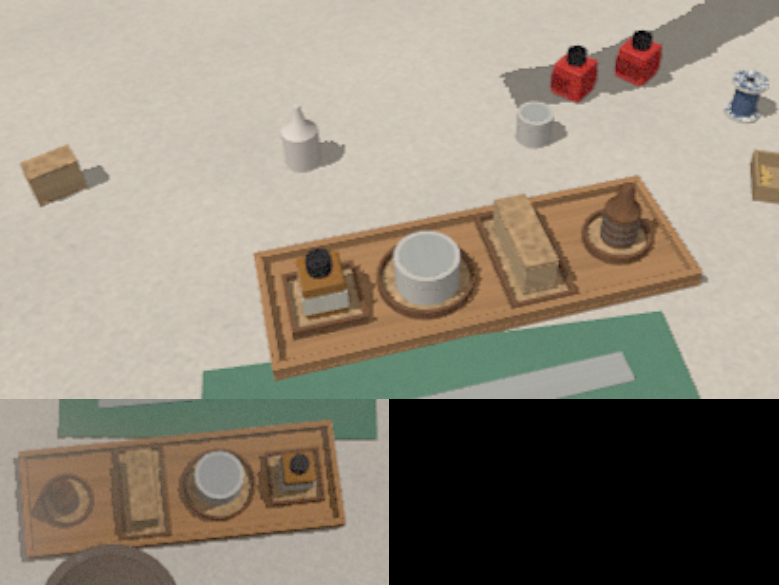

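```bash
python3 -c "
from station import order;print(order.finish_job())"
```

```text
the job is handed in; nothing more can be done
None
```

I placed the wax tin, edge slicker, square bottle and long sanding block in their nests, in that order. I then released each one, backed the arm away and handed the job in at about 27.6 s of the 88 s allowed.

- **Last pictures:** The final scene and top views show all four upright inside their nests. The small tin, the short block and the red bottles look to be where they started, and nothing was near them during the moves.
- **Placing:** The force rose by 1–6 N as each item met its nest floor, then returned to about zero after release. Grip widths matched the stated sizes to within about 1 mm.
- **Disagreements:** The two cameras disagreed by about 5–8 mm on the wax tin. The nest positions differed by about 3 mm between the caddy outline and the nest centres. Both were within the clearance.
- **Not measured:** I judged upright and flat from the pictures and the contact forces only.

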